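Close a core box on its two dowels and hold it shut

TASK

The wedge that parted the two halves of the wooden core box still lies across the lower half: take it off and lay it down on the free bench, clear of both halves. Then lift the upper half by the batten on its back and set it on the lower half the same way round (red marks at the same corner), so that both brass dowels enter their holes and the joint faces meet with no gap. Finish with the hand still on the upper half, pressing it firmly down on the lower half as if waiting for the clamp, and leave the nail tin, the masking tape and the bench brush where they are.

Things in the scene. Friction and masses are not known exactly. Their poses are not given: they have to be found in the camera images.
- wedge_mid (a point): Hardwood wedge, 80 mm long, 23 mm wide, 4 mm thick at one end and 18 mm at the other, 25 g, lying flat across the groove of the lower half, about square to it. Point: its middle, 5.5 mm above its underside. y axis along it towards the thick end, x across, z up. The long sides are upright and parallel: pinch it across the 23 mm.
- wedge: The same wedge as a body. Origin: at wedge_mid's place in plan, on its underside; this frame's axes are turned by -0.134 rad about z against those of wedge_mid.
- lower_half: Lower half of the core box: pale wooden block 90 mm (x) by 140 mm (y) by 34 mm high, 0.6 kg, loose, joint face up. A half-round groove runs along y through the middle of that face (radius 20 mm over the middle 80 mm, 12 mm at the ends). Origin: centre of its underside; z up. Two brass dowels stand on the face; red mark at the corner +x, -y, on face and end.
- lower_face (a point): Centre of the lower half's joint face, 34 mm above its origin (over the groove, in the plane of the flat cheeks). Axes as the body's.
- dowel_tip_a (a point): Tip of dowel a of the lower half: 10 mm brass dowel standing 13 mm out of the joint face, its last 5 mm tapering to 6 mm. At x = +32.5, y = +50 mm in the lower half's frame.
- dowel_tip_b (a point): Tip of dowel b of the lower half, same size, at x = -32.5, y = -36 mm in its frame; as the dowels stand unequally far from the ends, the box closes one way round only.
- upper_half: Upper half: matching block 90 x 140 x 34 mm, about 0.35 kg, lying joint face down beside the lower half, turned by up to 0.7 rad against it. Origin: centre of its joint face (underside); z up, y along it. The darker batten on its back, 26 mm wide (x), 104 mm long (y), 30 mm high, is the grip. Red mark at corner +x, -y: closed, it lies over the lower half's mark, both frames alike in x and y.
- grip_batten (a point): Centre of the batten on the upper half: 49 mm above the upper half's joint face, 15 mm above the block's back, on its middle. Axes as the body's.
- upper_face (a point): Centre of the upper half's joint face (same place as its origin). Closed, it coincides with lower_face.
- hole_a (a point): In hole a of the upper half (12 mm across with a 1 mm chamfer at the mouth, 18 mm deep, opening downwards), 13 mm inside the mouth: closed, it coincides with dowel_tip_a.
- hole_b (a point): In hole b of the upper half, likewise: closed, it coincides with dowel_tip_b.
- nail_tin: Open tin, 68 mm across, 62 mm high, standing on the bench in front of the plywood case. Origin: centre of its underside. Leave it alone.
- masking_tape: Roll of masking tape lying flat on the bench, 92 mm across, 24 mm high. Origin: centre of its underside. Leave it alone.
- bench_brush: Bench brush lying on the bench to the right of the big beam and along it, 233 mm long (x, bristles at +x), 50 mm wide, 14 mm high. Origin: its centre, on the underside. Leave it alone. In its frame the bench is free round the point x = 135, y = -70 mm (past the bristles). The beam, 118 mm high, lies between it and the core box; the chest of drawers beyond stands 225 mm high, blocks on it to 270 mm.

How it is judged (in metres and radians):
On the way:
1. the wedge lies on the bench, off both halves and let go (contact force between wedge and lower_half below 0.05 N and contact force between wedge and upper_half below 0.05 N and contact force between the fingers and wedge below 0.05 N and height (world z) of wedge_mid between -0.005 and 0.017 m and linear speed of wedge below 0.03 m/s), for 0.2 s.
At the end, for the whole second after the job is handed in: Wedge on the bench (middle under 17 mm up), released, touching neither half; lower half on the bench; upper on it, holes within 3 mm of their dowels in plan, gap under 2 mm, tilts under 0.05 rad; fingers on the upper half, the joint faces pressed together with over 8 N (contact force between wedge and lower_half below 0.05 N and contact force between wedge and upper_half below 0.05 N and contact force between the fingers and wedge below 0.05 N and height (world z) of wedge_mid between -0.005 and 0.017 m and horizontal distance between hole_a and dowel_tip_a below 0.003 m and horizontal distance between hole_b and dowel_tip_b below 0.003 m and z of upper_face in the frame of lower_face between -0.003 and 0.002 m and angle between each of lower_half, upper_half's own z axis and vertical below 0.05 rad and height (world z) of lower_half below 0.004 m and contact force between upper_half and lower_half above 8 N and contact force between the fingers and upper_half above 4 N); the arm keeps its last pose, push and grip.
It fails at once if the nail tin is moved by more than 30 mm (distance of nail_tin from where it was at the start of the episode above 0.03 m).
It fails at once if the masking tape is moved by more than 30 mm (distance of masking_tape from where it was at the start of the episode above 0.03 m).
It fails at once if the bench brush is moved by more than 30 mm (distance of bench_brush from where it was at the start of the episode above 0.03 m).
It also fails if it takes over 67 s, if anything falls off the work surface, if the arm or the gripper's body presses on something with over 40 N, if the wrist force passes 120 N, or if a joint passes its speed limit or range.

ROBOT

A 7-joint arm with a two-finger parallel gripper is mounted at the origin on the work surface; the furniture and walls round the work are solid. World frame = base frame: x ahead of the robot, y to its left, z up, the work surface at z = 0. Lengths are in mm, angles in rad, forces in N, time in s.
With the tool pointing down it reaches from about 425 to 875 mm from the base axis. Payload 8.4 kg.
Tool frame: the origin (TCP) lies where the fingers leave the gripper's body, on its centre line; the fingertips stand 70 mm ahead of it and the grasp point (between the pads) lies 51 mm ahead of it (env.grasp_offset is the distance from the TCP to the grasp point, in mm); z points along the fingers, y is the line along which they close (so a half turn about z gives the same grasp; the last joint's range is limited). The gripper opens to 87 mm and grips with 3 to 60 N. Pads are 19 mm wide; open, the fingers measure 117 mm over their backs; the gripper's body (75 mm by 190 mm) begins 51 mm behind the grasp point.
Start: joints at [1.047, 0.333, 0.04, 1.465, -0.013, 1.343, -0.059], TCP at [267.866, -592.212, 292.246] pointing down, gripper open.
Joint ranges: [-2.58, 2.58], [-0.38, 2.09], [-1.3, 1.39], [0.25, 2.4], [-1.5, 4.64], [0.08, 2.09], [-2.65, 2.65]. Speed limits (rad/s): [2.22, 2.22, 2.79, 2.79, 3.14, 3.14, 3.14].

INTERFACE

Orientations are given as a rotation vector (axis times angle).
In Python, from workcell import readout, vision, env gives the robot as it stands.
- The arm moves only by the shell command python3 -m creep 'ROWS'. ROWS is a JSON object of lists of equal length, an entry for each row: "fingers": the opening, from 0 (shut) to 1 (fully open); "offset": the shift along the tool's x, y, z in m, a list of three; "delta_rot": the turn, a rotation vector about the tool's x, y, z in rad, a list of three. In form: {"fingers": [fingers, ...], "offset": [[dx, dy, dz], ...], "delta_rot": [[wx, wy, wz], ...]}. A call has 1 to 10 rows; each row is the pose to reach, as a shift and turn from the pose commanded when the call began, along the tool's axes at that moment; what a row does not reach only later rows make up. A row lasts 1/10 s, in which the tool goes at most 50 mm and 8.59 degrees, less where a joint would pass 70% of its speed; a pose out of reach is approached as far as the arm can. A call with a gripper value outside its range is refused whole. The fingers move at their own pace and stop on an object; the grip force is fixed at half the most. Time passes only in rows, so rows that repeat a pose let the fingers close. It gives the time, the measured TCP pose, the force, the opening and the grip force at its end, in the units of the state.
- readout.sense(): the state, without advancing time (a new reading comes with each control period).
- vision.snapshot(name): name is "scene" or "top"; returns the picture (420x560x3 uint8, blue, green, red); there is no depth.
- vision.camera_info(name): a dict with "fx", "fy", "cx", "cy" (pixels), "eye" and "orientation" of the camera in the world. Camera axes: x right, y down, z forward; pixel columns grow to the right and rows downward; lengths in mm; the calibration is good to about 2 mm. A picture is of the moment at which its call begins. camera_info takes no time and is no camera call.
- env.close_job(): hands the job in; it is judged then, once.
Trained networks look in the newest picture that a camera, given by its name, has taken for a name from the list of things; names that differ only in an ending like _2 or _b are one class to them, and where a whole thing is asked for, a point or a joint stands for the part that bears it (a point fixed in the world has none). Each returns a list of dicts, best first, with "conf" (0 to 1); they miss things now and then, are a little off and sometimes report something else, mostly with a low value. They report only what shows in the picture. A call takes as long as a camera call.
- vision.recognise(query, camera): "bbox" ([left, top, width, height] in pixels, round what is visible of it).
- vision.regions_of(query, camera): "pixels" (420x560 bool, what is visible of it) and "bbox" ([left, top, width, height] in pixels, round what is visible of it).
- vision.pinpoint(query, camera): "location" ([column, row] in pixels: a listed point, or the origin of a listed thing).
The state is a dict: "time": time; "joint_positions": joint angles; "joint_velocities": joint speeds; "joint_torque": joint torques, N m; "position": TCP position; "tool_rot": TCP orientation; "force": force on the tool from outside, world axes, zero at the start; "moment": the same for the moment, N m; "gripper_width": opening from 0.0 (shut) to 1.0 (fully open); "finger_force": force on a finger pad.
Only numpy, scipy, OpenCV 4.12 (cv2) and the standard library are available. Lean on these libraries where they do the work, as an engineer would, in place of code of your own. Each camera call takes 0.05 s, during which the arm holds its last target. There are 200 camera calls.

## Working session

There is one attempt and no reset: what is moved stays moved. The work goes in short steps, Python scripts to look and compute and a shell command to move; the robot and the scene stay as the last step left them, time stands still between calls to the robot, and variables do not carry over. Pictures are saved under pics/ and viewed, at most 13 in all, crops included, and the job is handed in when it is done.

```bash
mkdir -p pics; ls; python3 - <<'E'
from workcell import readout, vision, env
import cv2
s=readout.sense(); print({k:s[k] for k in('time','position','tool_rot','gripper_width','force')}, env.grasp_offset)
for c in('scene','top'):
    im=vision.snapshot(c); cv2.imwrite(f'pics/{c}0.png',im); print(c,vision.camera_info(c))
    for q in('wedge_mid','lower_face','dowel_tip_a','dowel_tip_b','grip_batten','upper_face','nail_tin','masking_tape','bench_brush'):
        print(q,[(round(r['conf'],2),[round(float(v),1) for v in r['location']]) for r in vision.pinpoint(q,c)][:3])
print(readout.sense()['time'])
E
```

```text
pics
{'time': 0.0, 'position': array([ 267.71094379, -591.9211053 ,  291.38073861]), 'tool_rot': array([-3.06951668e+00, -6.61877812e-01,  6.65193344e-04]), 'gripper_width': 1.0000502995374605, 'force': array([-0.37169197,  0.08246947, -0.0620451 ])} 51.0
scene {'fx': 511.39250728183794, 'fy': 511.39250728183794, 'cx': 290.4594065379464, 'cy': 204.67320917389551, 'eye': array([ 74.97077608, 914.44765856, 864.7947393 ]), 'orientation': array([-0.63741359,  2.6393959 , -1.19548578])}
wedge_mid [(0.88, [209.7, 231.1])]
lower_face [(0.85, [209.5, 237.3]), (0.4, [210.0, 233.6])]
dowel_tip_a [(0.73, [185.0, 240.5]), (0.66, [227.2, 226.6]), (0.4, [289.0, 270.0])]
dowel_tip_b [(0.73, [185.0, 240.5]), (0.66, [227.2, 226.6]), (0.4, [289.0, 270.0])]
grip_batten [(0.74, [286.5, 254.9])]
upper_face [(0.67, [289.9, 265.0])]
nail_tin [(0.65, [322.5, 209.5])]
masking_tape [(0.66, [316.9, 333.7]), (0.21, [228.0, 227.3])]
bench_brush [(0.66, [376.5, 180.4])]
top {'fx': 520.8205229445156, 'fy': 520.8205229445156, 'cx': 290.7608191049369, 'cy': 210.87227288970985, 'eye': array([ 292.65500637,   90.1197288 , 1431.55577032]), 'orientation': array([-2.12641881,  2.18644762, -0.10488861])}
wedge_mid [(0.52, [238.2, 158.6]), (0.27, [216.2, 146.9])]
lower_face [(0.62, [234.5, 157.7])]
dowel_tip_a [(0.83, [217.5, 148.3]), (0.61, [250.7, 167.4])]
dowel_tip_b [(0.83, [217.5, 148.3]), (0.61, [250.7, 167.4])]
grip_batten [(0.7, [244.9, 223.4])]
upper_face [(0.92, [244.8, 227.6])]
nail_tin [(0.91, [321.6, 222.1]), (0.47, [236.3, 157.0])]
masking_tape [(0.69, [200.6, 275.0])]
bench_brush [(0.95, [388.3, 247.7]), (0.44, [228.7, 216.8])]
1.0
```

```bash
cat > h.py <<'E'
import numpy as np, cv2
from scipy.spatial.transform import Rotation as R
from workcell import readout, vision, env
def ray(c,p):
    i=vision.camera_info(c); d=np.array([(p[0]-i['cx'])/i['fx'],(p[1]-i['cy'])/i['fy'],1.])
    return np.array(i['eye']),R.from_rotvec(i['orientation']).apply(d/np.linalg.norm(d))
def tri(ps):
    A=np.zeros((3,3));b=np.zeros(3);L=[ray(*p) for p in ps]
    for e,d in L: P=np.eye(3)-np.outer(d,d);A+=P;b+=P@e
    x=np.linalg.solve(A,b); return x,max(np.linalg.norm((np.eye(3)-np.outer(d,d))@(x-e)) for e,d in L)
def atz(c,p,z): e,d=ray(c,p); return e+d*(z-e[2])/d[2]
def proj(c,X):
    i=vision.camera_info(c); q=R.from_rotvec(i['orientation']).inv().apply(np.atleast_2d(X)-i['eye'])
    return np.c_[q[:,0]/q[:,2]*i['fx']+i['cx'],q[:,1]/q[:,2]*i['fy']+i['cy']]
E
python3 - <<'E'
from h import *
np.set_printoptions(precision=1,suppress=True)
P={'wedge':((209.7,231.1),(238.2,158.6)),'lface':((209.5,237.3),(234.5,157.7)),'d1':((185,240.5),(217.5,148.3)),'d2':((227.2,226.6),(250.7,167.4)),'bat':((286.5,254.9),(244.9,223.4)),'uface':((289.9,265),(244.8,227.6)),'tin':((322.5,209.5),(321.6,222.1)),'tape':((316.9,333.7),(200.6,275)),'brush':((376.5,180.4),(388.3,247.7))}
for k,(a,b) in P.items(): print(k,*tri([('scene',a),('top',b)]))
s=cv2.imread('pics/scene0.png');t=cv2.imread('pics/top0.png')
print(s.shape)
cv2.imwrite('pics/s1.png',cv2.resize(s[160:370,140:420],None,fx=2.85,fy=2.85,interpolation=cv2.INTER_CUBIC))
cv2.imwrite('pics/t1.png',cv2.resize(t[90:310,160:450],None,fx=2.7,fy=2.7,interpolation=cv2.INTER_CUBIC))
E
```

```text
wedge [597.5 248.3  46.8] 2.1604397084199976
lface [598.4 257.6  36.2] 2.415554228805752
d1 [626.  303.2  52.6] 1.7580636891197932
d2 [572.5 214.9  43.9] 1.7561282173187986
bat [416.  231.4  43.9] 3.105287750888942
uface [406.3 234.3  19. ] 3.5925999835360396
tin [418.1  25.3  11.4] 1.4771557202725987
tape [282.2 359.2   4.3] 2.6325501912094404
brush [ 341.3 -154.6    6.1] 3.6913108293757593
(420, 560, 3)
```

View pics/s1.png

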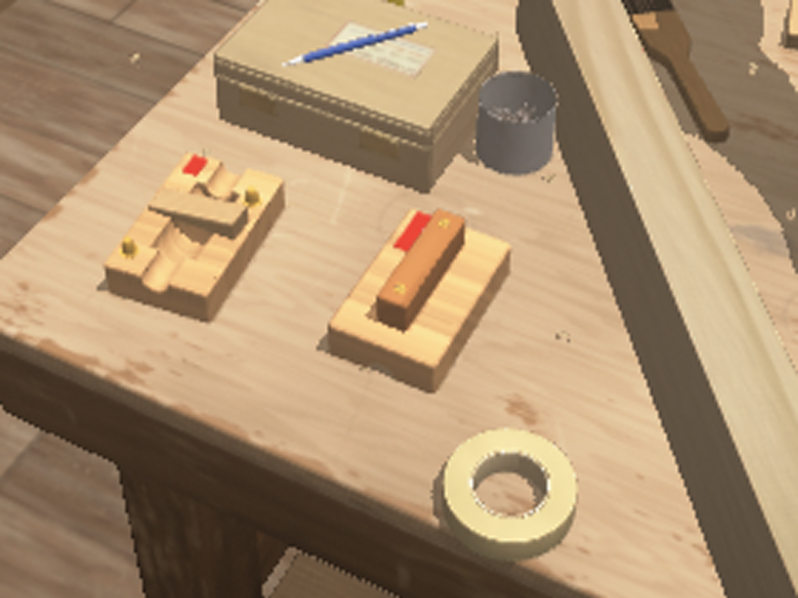

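View pics/t1.png

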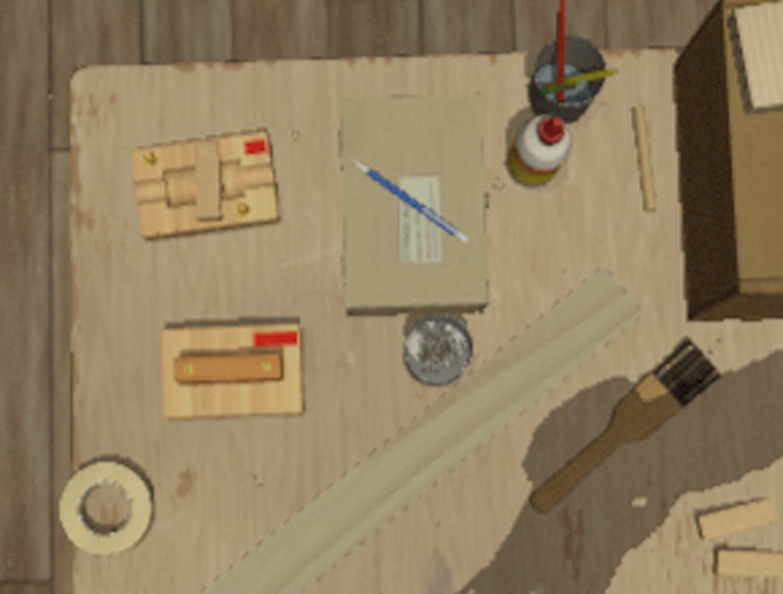

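View pics/top0.png

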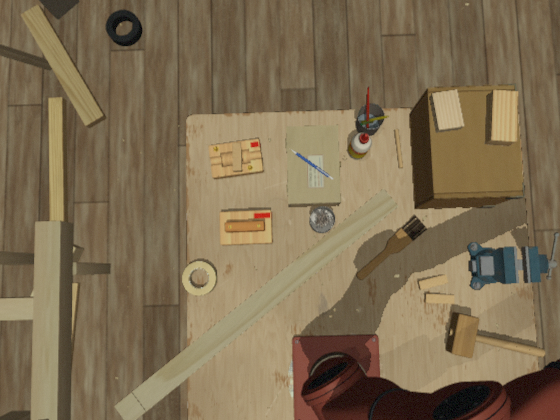

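The scene picture shows the wedge across the lower half's groove at about (209,231), the upper half at (287,255) with its red mark at the far-left corner, and the tin and case to the right. In the top view the lower half is at (236,158), the upper half at (245,226), the tape at (200,277), and the tin at (321,220). The strip between the halves and the left bench edge looks free. Next I'll fit the poses from the masks.

```bash
cat > fit.py <<'E'
from h import *
from scipy.optimize import minimize
def box(x,y,z0,z1): return np.array([[a,b,c] for a in(-x,x) for b in(-y,y) for c in(z0,z1)],float)
def dow(x,y):
    t=np.linspace(0,2*np.pi,12); return np.vstack([np.c_[x+r*np.cos(t),y+r*np.sin(t),0*t+z] for r,z in((5,34),(5,42),(3,47))])
LOW=[box(45,70,0,34),dow(32.5,50),dow(-32.5,-36)]
UP=[box(45,70,0,34),box(13,52,34,64)]
S=8
def place(p,X): c,s=np.cos(p[2]),np.sin(p[2]); return np.c_[p[0]+c*X[:,0]-s*X[:,1],p[1]+s*X[:,0]+c*X[:,1],X[:,2]+(p[3] if len(p)>3 else 0)]
def fit(hulls,masks,p0,ign={}):
    def prep(c,m):
        r,cc=np.where(m); r0,c0=r.min()-8,cc.min()-8; h,w=np.ptp(r)+17,np.ptp(cc)+17
        return c,c0,r0,h,w,m[r0:r0+h,c0:c0+w].astype(float),1-ign.get(c,np.zeros(m.shape))[r0:r0+h,c0:c0+w]
    M=[prep(c,m) for c,m in masks.items()]
    def cost(p):
        t=0
        for c,c0,r0,h,w,m,g in M:
            I=np.zeros((h*S,w*S),np.uint8)
            for H in hulls:
                q=(proj(c,place(p,H))-[c0,r0]+.5)*S
                cv2.fillConvexPoly(I,cv2.convexHull(q.astype(np.float32)).round().astype(np.int32),255)
            t+=(np.abs(cv2.resize(I,(w,h),interpolation=cv2.INTER_AREA)/255.-m)*g).sum()/ (m.sum()+1)
        return t
    p0=np.array(p0,float)
    for k in range(2):
        sx=np.vstack([p0]+[p0+np.eye(len(p0))[i]*[10,10,.15,6][i]/(k+1) for i in range(len(p0))])
        r=minimize(cost,p0,method='Nelder-Mead',options=dict(initial_simplex=sx,xatol=.02,fatol=1e-5)); p0=r.x
    return r.x,r.fun
def mask(q,c): r=vision.regions_of(q,c); return r[0]['pixels'].astype(bool),r[0]['conf']
E
python3 - <<'E'
from fit import *
np.set_printoptions(precision=3,suppress=True)
L={};U={};W={}
for c in('scene','top'):
    vision.snapshot(c)
    for n,D in(('lower_half',L),('upper_half',U),('wedge',W)): D[c],cf=mask(n,c); print(c,n,round(cf,2),D[c].sum())
ig={c:cv2.dilate(W[c].astype(np.uint8),np.ones((3,3))) for c in W}
p0=[590,257,.1]
for cams in(('scene','top'),('scene',),('top',)):
    print(cams,'L',*fit(LOW,{c:L[c] for c in cams},p0,ig),'U',*fit(UP,{c:U[c] for c in cams},[410,232,0]))
for c in W:
    ct=max(cv2.findContours(W[c].astype(np.uint8),0,1)[0],key=cv2.contourArea)
    print(c,cv2.minAreaRect(ct))
def wed(y):
    return [np.array([[a,b,z] for a in(-11.5,11.5) for b,z in((-40,0),(40,0),(-40,4),(40,18))],float)]
for yaw in(0.05-np.pi/2,np.pi/2+.05):
    for cams in(('scene','top'),('top',)): print('W',*fit(wed(0),{c:W[c] for c in cams},[597,250,yaw,34]))
np.savez('m0.npz',**{n+c:D[c] for n,D in(('L',L),('U',U),('W',W)) for c in D})
# chest, case positions
for n,p,z in(('chestcorner',(413,205),225),('caseBL',(287,206),60),('benchleft',(187,180),0),('caseR',(340,206),60)): print(n,atz('top',p,z))
E
```

```text
scene lower_half 0.72 1951
scene upper_half 0.94 2595
scene wedge 0.62 333Traceback (most recent call last):
  File "<stdin>", line 6, in <module>
  File "fit.py", line 29, in mask
    def mask(q,c): r=vision.regions_of(q,c); return r[0]['pixels'].astype(bool),r[0]['conf']
                                                    ~^^^
IndexError: list index out of range
```

```bash
cat >> fit.py <<'E'
def mask(q,c):
    for k in range(4):
        r=vision.regions_of(q,c)
        if r: return r[0]['pixels'].astype(bool),r[0]['conf']
        vision.snapshot(c)
    return None,0
E
cat > a.py <<'E'
from fit import *
np.set_printoptions(precision=3,suppress=True)
L={};U={};W={}
for c in('scene','top'):
    vision.snapshot(c)
    for n,D in(('lower_half',L),('upper_half',U),('wedge',W)):
        m,cf=mask(n,c); print(c,n,round(cf,2),m is not None and m.sum())
        if m is not None: D[c]=m
np.savez('m0.npz',**{n+c:D[c] for n,D in(('L',L),('U',U),('W',W)) for c in D})
ig={c:cv2.dilate(W[c].astype(np.uint8),np.ones((3,3))) for c in W}
p0=[590,257,.1]
for cams in(('scene','top'),('scene',),('top',)):
    for n,H,D,p,g in(('L',LOW,L,p0,ig),('U',UP,U,[410,232,0],{})):
        if all(c in D for c in cams): print(cams,n,*fit(H,{c:D[c] for c in cams},p,g),*fit(H,{c:D[c] for c in cams},p+[0],g))
wed=[np.array([[a,b,z] for a in(-11.5,11.5) for b,z in((-40,0),(40,0),(-40,4),(40,18))],float)]
for yaw in(0.05-np.pi/2-.08,np.pi/2+.05):
    print('W',*fit(wed,W,[597,250,yaw,34]))
for n,p,z in(('chestcorner',(413,205),225),('caseBL',(287,206),60),('benchleft',(187,180),0),('caseR',(340,206),60)): print(n,atz('top',p,z))
print(readout.sense()['time'])
E
python3 a.py
```

```text
scene lower_half 0.68 1984
scene upper_half 0.7 2557
scene wedge 0.83 390
top lower_half 0.89 1534
top upper_half 0.57 1772
top wedge 0.51 246
('scene', 'top') L [601.463 256.017   0.104] 0.11136204036501005 [600.746 256.613   0.104   1.96 ] 0.10379510761959507Traceback (most recent call last):
  File "a.py", line 14, in <module>
    if all(c in D for c in cams): print(cams,n,*fit(H,{c:D[c] for c in cams},p,g),*fit(H,{c:D[c] for c in cams},p+[0],g))
                                                                                   ~~~^^^^^^^^^^^^^^^^^^^^^^^^^^^^^^^^^^
  File "fit.py", line 27, in fit
    r=minimize(cost,p0,method='Nelder-Mead',options=dict(initial_simplex=sx,xatol=.02,fatol=1e-5)); p0=r.x
    res = _minimize_neldermead(fun, x0, args, callback, bounds=bounds,
                               **options)
    fxcc = func(xcc)
    fx = function(np.copy(x), *(wrapper_args + args))
  File "fit.py", line 20, in cost
    q=(proj(c,place(p,H))-[c0,r0]+.5)*S
       ~~~~^^^^^^^^^^^^^^
  File "h.py", line 13, in proj
    i=vision.camera_info(c); q=R.from_rotvec(i['orientation']).inv().apply(np.atleast_2d(X)-i['eye'])
ValueError: time passes only in moves, steps and waits
```

```bash
python3 - <<'E'
s=open('h.py').read()
s=s.replace("def ray(","CI={c:vision.camera_info(c) for c in('scene','top')}\ndef ray(",1).replace("i=vision.camera_info(c)","i=CI[c]")
open('h.py','w').write(s)
a=open('a.py').read()
i=a.index("for c in('scene','top'):"); j=a.index("ig=")
open('a2.py','w').write(a[:i]+"Z=np.load('m0.npz')\nfor n,D in(('L',L),('U',U),('W',W)):\n    for c in('scene','top'): D[c]=Z[n+c]\n"+a[j:])
E
python3 a2.py
```

```text
('scene', 'top') L [601.463 256.017   0.104] 0.11136204036501005 [600.746 256.613   0.104   1.96 ] 0.10379510761959507
('scene', 'top') U [411.317 232.236   0.004] 0.10100385109453901 [410.794 233.171   0.008   1.545] 0.0979346666705058
('scene',) L [601.185 254.232   0.113] 0.04690472662616685 [599.224 256.536   0.111   2.839] 0.0506050279053687
('scene',) U [410.228 230.614   0.014] 0.036069846234037015 [411.038 229.513   0.018  -1.395] 0.03494611292523265
('top',) L [601.587 257.399   0.104] 0.047107364118285755 [601.031 257.205   0.102   1.786] 0.04784058248706649
('top',) U [411.789 234.146   0.004] 0.033595434789821174 [411.69  233.823   0.002   3.19 ] 0.034581909469935744
W [598.846 252.568  -1.538  36.345] 0.44893533088603277
W [601.559 252.392   1.604  36.755] 0.25719820839898755
chestcorner [ 434.313 -178.204  225.   ]
caseBL [460.657 118.193  60.   ]
benchleft [549.247 396.883   0.   ]
caseR [456.597 -22.183  60.   ]
1.8
```

The fits agree with the text and the picture:

| Thing | Position (mm) | Yaw (rad) |
|---|---|---|
| Lower half | (601, 256) | 0.104 |
| Upper half | (411, 232) | 0.006 |
| Wedge | (600.5, 251), underside about z 35 | 1.60 |

I'll travel high over the chest of drawers first.

```bash
cat > go.py <<'E'
import sys; from h import *
# go.py x y z theta : offset/turn in tool axes to that TCP pose (tool down, tool x at heading theta rad)
x,y,z,th=map(float,sys.argv[1:5]); s=readout.sense(); T=R.from_rotvec(s['tool_rot'])
G=R.from_matrix(np.array([[np.cos(th),np.sin(th),0],[np.sin(th),-np.cos(th),0],[0,0,-1]]))
np.set_printoptions(precision=4,suppress=True)
print('off m',T.inv().apply(np.array([x,y,z])-s['position'])/1000,'rot',(T.inv()*G).as_rotvec(),'pos',s['position'],'t',s['time'],'w',s['gripper_width'],'ff',s['finger_force'],'F',s['force'])
E
python3 go.py 600.5 251 420 0.033
```

```text
off m [ 0.6506 -0.6312 -0.1277] rot [-0.0001 -0.      0.3918] pos [ 267.8802 -592.1798  292.2076] t 1.8 w 1.0009508563121094 ff 0.0 F [-0.1379  0.5573  0.3762]
```

```bash
python3 -m creep '{"fingers":[1,1,1,1,1,0.55,0.55,0.55,0.55,0.55],"offset":[[0,0,-0.045],[0,0,-0.09],[0.01,-0.01,-0.128],[0.042,-0.041,-0.128],[0.075,-0.072,-0.128],[0.107,-0.104,-0.128],[0.139,-0.135,-0.128],[0.172,-0.167,-0.128],[0.204,-0.198,-0.128],[0.237,-0.23,-0.128]],"delta_rot":[[0,0,0],[0,0,0],[0,0,0.04],[0,0,0.08],[0,0,0.12],[0,0,0.16],[0,0,0.2],[0,0,0.24],[0,0,0.28],[0,0,0.32]]}'; python3 go.py 600.5 251 420 0.033
```

```text
time: 2.8
position: [389.3, -283.2, 420.5]
tool_rot: [3.137, 0.162, 0.001]
force: [0.4, -0.6, -0.4]
gripper_width: 0.634
finger_force: 0.0
off m [ 0.265  -0.5097  0.0003] rot [ 0.0007 -0.0004  0.0699] pos [ 389.2606 -283.2277  420.5116] t 2.8 w 0.6340803622199942 ff 0.0 F [ 0.3626 -0.5646 -0.3982]
```

```bash
python3 -m creep '{"fingers":[0.48,0.48,0.48,0.48,0.48,0.48,0.48,0.48,0.48,0.48],"offset":[[0.022,-0.043,0],[0.044,-0.085,0],[0.066,-0.128,0],[0.088,-0.17,0],[0.11,-0.213,0],[0.132,-0.255,0],[0.155,-0.297,0],[0.177,-0.34,0],[0.199,-0.382,0.02],[0.221,-0.425,0.05]],"delta_rot":[[0,0,0.02],[0,0,0.04],[0,0,0.07],[0,0,0.07],[0,0,0.07],[0,0,0.07],[0,0,0.07],[0,0,0.07],[0,0,0.07],[0,0,0.07]]}'; python3 go.py 600.5 251 180 0.033
```

```text
time: 3.8
position: [562.7, 156.5, 375.5]
tool_rot: [-3.14, -0.055, -0.005]
force: [0.4, -1.0, 0.5]
gripper_width: 0.481
finger_force: 0.0
off m [ 0.0404 -0.0929  0.1957] rot [-0.0009 -0.0032  0.0018] pos [562.7463 156.5392 375.4767] t 3.8 w 0.48138883276193073 ff 0.0 F [ 0.3581 -1.0247  0.4616]
```

```bash
python3 -m creep '{"fingers":[0.48,0.48,0.48,0.48,0.48,0.48,0.48,0.48],"offset":[[0.015,-0.035,0.03],[0.03,-0.07,0.06],[0.0404,-0.0929,0.1],[0.0404,-0.0929,0.14],[0.0404,-0.0929,0.18],[0.0404,-0.0929,0.1957],[0.0404,-0.0929,0.1957],[0.0404,-0.0929,0.1957]],"delta_rot":[[0,0,0],[0,0,0],[0,0,0],[0,0,0],[0,0,0],[0,0,0],[0,0,0],[0,0,0]]}'; python3 - <<'E'
from h import *
im=vision.snapshot('scene'); cv2.imwrite('pics/s2.png',cv2.resize(im[130:280,130:330],None,fx=4,fy=4,interpolation=cv2.INTER_CUBIC))
print(proj('scene',[readout.sense()['position']]),[(r['conf'],r['location']) for r in vision.pinpoint('wedge_mid','scene')])
E
python3 go.py 600.5 251 98 0.033
```

```text
time: 4.6
position: [599.7, 248.7, 180.8]
tool_rot: [-3.14, -0.054, -0.003]
force: [-0.1, 0.8, 0.1]
gripper_width: 0.479
finger_force: 0.0
[[203.92337006 185.24983485]] [(0.67, [290.1, 257.0]), (0.66, [211.5, 230.8])]
off m [ 0.0002 -0.002   0.0836] rot [-0.0012 -0.0035  0.0013] pos [600.0836 248.9181 181.6156] t 4.7 w 0.47863409499924514 ff 0.0 F [-0.3152 -0.296   0.2552]
```

View pics/s2.png

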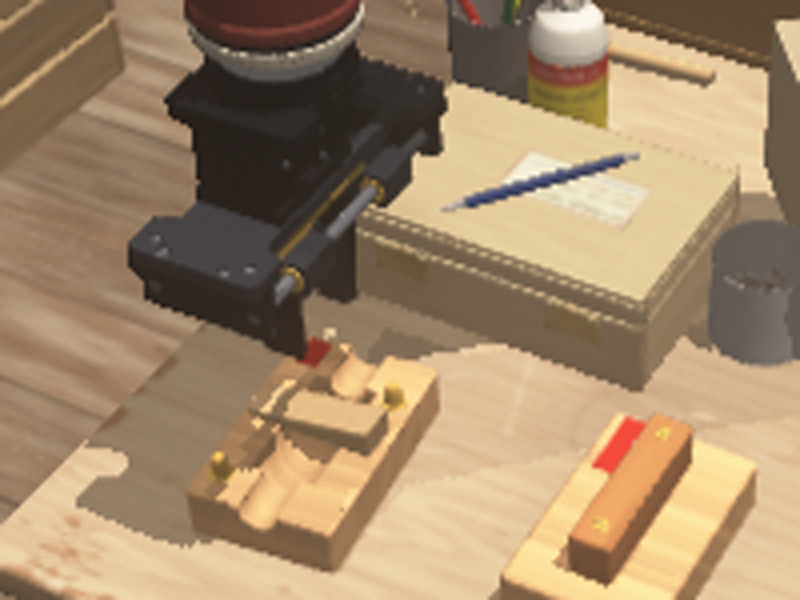

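The picture shows the hand straddling the wedge: finger tips at about crop (290,355) and (340,300), wedge at (325,405), groove free below. I'll go down and close.

```bash
python3 -m creep '{"fingers":[0.48,0.48,0.48,0.48,0,0,0,0,0],"offset":[[0.0002,-0.002,0.03],[0.0002,-0.002,0.06],[0.0002,-0.002,0.083],[0.0002,-0.002,0.083],[0.0002,-0.002,0.083],[0.0002,-0.002,0.083],[0.0002,-0.002,0.083],[0.0002,-0.002,0.083],[0.0002,-0.002,0.083]],"delta_rot":[[0,0,0],[0,0,0],[0,0,0],[0,0,0],[0,0,0],[0,0,0],[0,0,0],[0,0,0],[0,0,0]]}'; python3 go.py 500 320 200 1.57
```

```text
time: 5.6
position: [600.0, 250.9, 97.8]
tool_rot: [-3.14, -0.054, -0.004]
force: [-1.3, -0.6, 6.9]
gripper_width: 0.272
finger_force: 30.0
off m [-0.0973 -0.0726 -0.1024] rot [ 0.0014 -0.0025 -1.5355] pos [599.973  250.8589  97.7714] t 5.6 w 0.2717949925526689 ff 29.998865509405732 F [-1.3206 -0.5981  6.8995]
```

Gripped at 23.6 mm opening, which matches the 23 mm wedge. Now lift, carry and turn.

```bash
python3 -m creep '{"fingers":[0,0,0,0,0,0,0,0,0,0],"offset":[[0,0,-0.035],[0,0,-0.07],[-0.01,-0.008,-0.1],[-0.025,-0.019,-0.1],[-0.04,-0.03,-0.1],[-0.055,-0.041,-0.1],[-0.07,-0.052,-0.1],[-0.085,-0.063,-0.1],[-0.0973,-0.0726,-0.1],[-0.0973,-0.0726,-0.1]],"delta_rot":[[0,0,0],[0,0,0],[0,0,-0.14],[0,0,-0.28],[0,0,-0.42],[0,0,-0.56],[0,0,-0.7],[0,0,-0.84],[0,0,-0.98],[0,0,-1.12]]}'; python3 go.py 500 320 78 1.57
```

```text
time: 6.6
position: [497.3, 321.7, 196.9]
tool_rot: [-2.624, -1.727, -0.001]
force: [0.1, 0.6, -0.2]
gripper_width: 0.273
finger_force: 30.0
off m [-0.0006  0.0031  0.1189] rot [ 0.0005 -0.0008 -0.406 ] pos [497.2566 321.6665 196.8667] t 6.6 w 0.2726259038647398 ff 29.994707037694752 F [ 0.0569  0.5965 -0.1528]
```

```bash
python3 -m creep '{"fingers":[0,0,0,0,0,0,0,0,0.42,0.42],"offset":[[0,0.001,0.02],[0,0.002,0.05],[0,0.003,0.08],[0,0.003,0.1],[0,0.003,0.115],[0,0.003,0.122],[0,0.003,0.1245],[0,0.003,0.1245],[0,0.003,0.1245],[0,0.003,0.1245]],"delta_rot":[[0,0,-0.14],[0,0,-0.28],[0,0,-0.4],[0,0,-0.4],[0,0,-0.4],[0,0,-0.4],[0,0,-0.4],[0,0,-0.4],[0,0,-0.4],[0,0,-0.4]]}';python3 -m creep '{"fingers":[0.45,0.45,0.45,0.45,0.45,0.45],"offset":[[0,0,0],[0,0,0],[0,0,-0.035],[0,0,-0.07],[0,0,-0.105],[0,0,-0.14]],"delta_rot":[[0,0,0],[0,0,0],[0,0,0],[0,0,0],[0,0,0],[0,0,0]]}'; python3 go.py 411 232 210 1.577
```

```text
time: 7.6
position: [502.5, 318.7, 72.3]
tool_rot: [2.239, 2.203, 0.002]
force: [0.3, 0.1, -0.0]
gripper_width: 0.369
finger_force: 0.0
time: 8.2
position: [501.8, 318.4, 212.9]
tool_rot: [-2.239, -2.204, 0.0]
force: [0.5, -0.2, 0.4]
gripper_width: 0.451
finger_force: 0.0
off m [-0.0878 -0.0895  0.0029] rot [-0.    -0.    -0.022] pos [501.8455 318.3935 212.916 ] t 8.2 w 0.4513161005401399 ff 0.0 F [ 0.4671 -0.1937  0.3518]
```

```bash
python3 - <<'E'
from fit import *
np.set_printoptions(precision=3,suppress=True)
im=vision.snapshot('scene'); cv2.imwrite('pics/s3.png',cv2.resize(im[130:310,130:370],None,fx=3.3,fy=3.3,interpolation=cv2.INTER_CUBIC))
cv2.imwrite('pics/top3.png',vision.snapshot('top'))
for n,H,p in(('lower_half',LOW,[601.,256,.1]),('upper_half',UP,[411.,232,0])):
    for c in('scene','top'):
        m,cf=mask(n,c)
        if m is not None: print(n,c,round(cf,2),m.sum(),*fit(H,{c:m},p))
for q in('wedge_mid','dowel_tip_a'):
  for c in('scene','top'): print(q,c,[(round(r['conf'],2),r['location'],atz(c,r['location'],6 if q[0]=='w' else 47)) for r in vision.pinpoint(q,c)])
E
```

```text
lower_half scene 0.96 1960 [601.741 255.275   0.127] 0.23108058113607505
lower_half top 0.76 1227 [605.291 249.648   0.074] 0.46356581720636136
upper_half scene 0.68 2543 [409.522 231.285   0.021] 0.049042730299667034
upper_half top 0.5 307 [410.57  232.147  -0.013] 1.8704481792717087
wedge_mid scene [(0.88, [231.6, 279.9], array([500.525, 319.983,   6.   ]))]
wedge_mid top [(0.38, [318.9, 221.8], array([421.05 ,  32.862,   6.   ]))]
dowel_tip_a scene [(0.85, [184.5, 238.4], array([636.459, 294.473,  47.   ])), (0.76, [227.0, 227.6], array([571.031, 220.917,  47.   ])), (0.48, [320.1, 211.0], array([405.313,  69.609,  47.   ]))]
dowel_tip_a top [(0.84, [250.2, 165.8], array([574.646, 215.139,  47.   ])), (0.67, [214.6, 147.5], array([628.138, 311.121,  47.   ])), (0.61, [247.3, 226.2], array([410.996, 225.874,  47.   ]))]
```

View pics/s3.png

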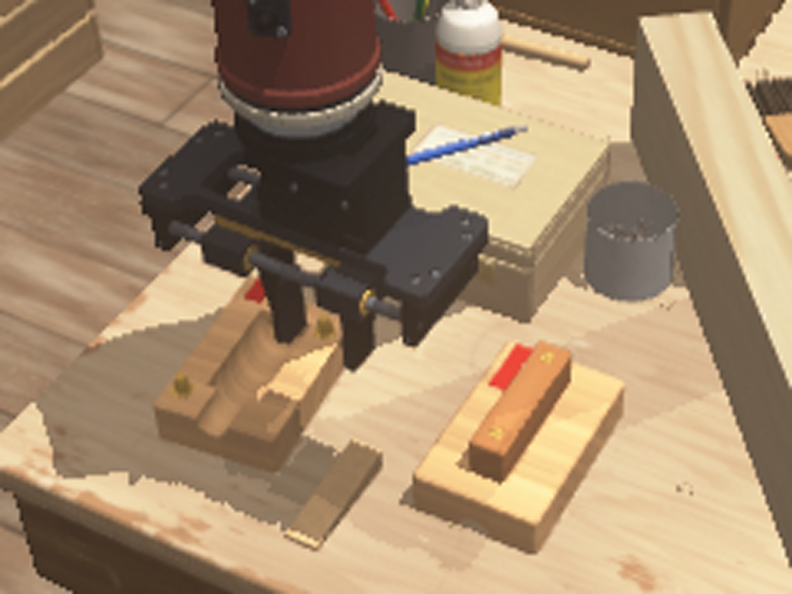

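The wedge lies flat on the bench at crop (335,495), about world (500,320), clear of both halves, and the lower half hasn't moved. Next is the batten.

```bash
python3 -m creep '{"fingers":[0.6,0.6,0.6,0.6,0.6,0.6,0.6,0.6],"offset":[[-0.025,-0.026,0],[-0.05,-0.052,0],[-0.075,-0.078,0],[-0.0878,-0.0895,0.015],[-0.0878,-0.0895,0.045],[-0.0878,-0.0895,0.045],[-0.0878,-0.0895,0.045],[-0.0878,-0.0895,0.045]],"delta_rot":[[0,0,-0.02],[0,0,-0.02],[0,0,-0.02],[0,0,-0.02],[0,0,-0.02],[0,0,-0.02],[0,0,-0.02],[0,0,-0.02]]}'; python3 go.py 411 232 107 1.58
```

```text
time: 9.5
position: [411.6, 233.1, 167.5]
tool_rot: [-2.216, -2.226, -0.002]
force: [0.3, -0.5, -0.1]
gripper_width: 0.598
finger_force: 0.0
off m [-0.0012 -0.0007  0.0605] rot [ 0.0005 -0.0014 -0.0044] pos [411.6336 233.0689 167.4773] t 9.5 w 0.5980787524103913 ff 0.0 F [ 0.2519 -0.4567 -0.0982]
```

```bash
python3 -m creep '{"fingers":[0.6,0.6,0.6,0.6,0,0,0,0,0,0],"offset":[[-0.001,-0.0007,0.025],[-0.001,-0.0007,0.045],[-0.001,-0.0007,0.06],[-0.001,-0.0007,0.06],[-0.001,-0.0007,0.06],[-0.001,-0.0007,0.06],[-0.001,-0.0007,0.06],[-0.001,-0.0007,0.06],[-0.001,-0.0007,0.06],[-0.001,-0.0007,0.06]],"delta_rot":[[0,0,0],[0,0,0],[0,0,0],[0,0,0],[0,0,0],[0,0,0],[0,0,0],[0,0,0],[0,0,0],[0,0,0]]}'; python3 go.py 411 232 220 1.577
```

```text
time: 10.5
position: [410.9, 231.1, 107.0]
tool_rot: [2.217, 2.225, 0.001]
force: [-0.8, -0.3, 6.4]
gripper_width: 0.296
finger_force: 30.0
off m [ 0.0009  0.0002 -0.113 ] rot [ 0.0009  0.     -0.0023] pos [410.8884 231.1347 106.9695] t 10.5 w 0.2957739906303625 ff 29.97940383385867 F [-0.7582 -0.2723  6.3984]
```

Batten gripped at 25.7 mm. Lift it and carry it over the lower half.

```bash
python3 -m creep '{"fingers":[0,0,0,0,0,0,0,0,0,0],"offset":[[0,0,-0.02],[0,0,-0.05],[0,0,-0.08],[0.003,-0.03,-0.1],[0.006,-0.06,-0.105],[0.01,-0.09,-0.105],[0.014,-0.12,-0.105],[0.018,-0.15,-0.105],[0.021,-0.175,-0.105],[0.022,-0.188,-0.105]],"delta_rot":[[0,0,0],[0,0,0],[0,0,0],[0,0,-0.02],[0,0,-0.04],[0,0,-0.06],[0,0,-0.08],[0,0,-0.1],[0,0,-0.1],[0,0,-0.1]]}'; python3 go.py 601.1 254.6 200 1.675
```

```text
time: 11.5
position: [234.4, 258.2, 220.2]
tool_rot: [2.09, 2.32, 0.057]
force: [59.9, 1.9, 30.7]
gripper_width: 0.529
finger_force: 30.3
off m [-0.0421  0.3633  0.0339] rot [ 0.039  -0.0109  0.0001] pos [234.3784 258.1929 220.1905] t 11.5 w 0.5294183342275844 ff 30.323456081219256 F [59.9371  1.8611 30.6881]
```

I got the sign of tool y wrong: it points along world +x here, so the hand went back towards the beam. I'll look before moving anything.

```bash
python3 - <<'E'
from fit import *
im=vision.snapshot('scene'); t=vision.snapshot('top')
a=cv2.resize(im[150:390,150:470],None,fx=1.9,fy=1.9); b=cv2.resize(t[120:320,150:420],(int(270*456/200*.42),int(200*.42*456/200)))
a[:]=a; out=np.zeros((456+b.shape[0]-60,608,3),np.uint8)[:600]
cv2.imwrite('pics/s4.png',cv2.resize(im[150:390,150:470],None,fx=2.4,fy=2.4)); cv2.imwrite('pics/t4.png',t)
for q in('nail_tin','masking_tape','bench_brush'):
  for c in('scene','top'): print(q,c,[(round(r['conf'],2),r['location'],atz(c,r['location'],0).round(1)) for r in vision.pinpoint(q,c)][:2])
print(readout.sense()['force'],readout.sense()['joint_positions'])
E
```

```text
nail_tin scene [(0.92, [320.4, 211.4], array([423. ,  22.1,  -0. ]))]
nail_tin top [(0.55, [321.7, 222.2], array([420.3,  24.9,   0. ]))]
masking_tape scene [(0.62, [316.6, 339.7], array([275.5, 368.6,   0. ]))]
masking_tape top [(0.58, [200.9, 274.4], array([286.3, 359.9,   0. ]))]
bench_brush scene [(0.41, [353.4, 266.9], array([280.9, 157.1,   0. ]))]
bench_brush top [(0.95, [390.1, 250.2], array([ 338.1, -159.3,    0. ])), (0.43, [212.2, 195.2], array([504.3, 326.7,   0. ]))]
[48.18155648  8.28615764 27.49980041] [ 0.17981551 -0.37570477 -0.92498548  2.19786214 -0.31466869  1.15714111
 -0.48761048]
```

View pics/s4.png

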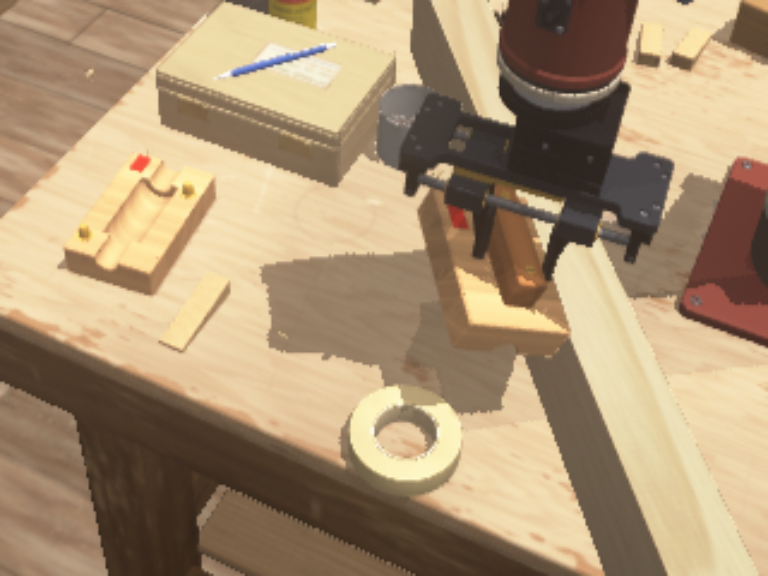

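The upper half is still between the fingers, at about (500,270), but it has been twisted against the beam's edge. The tin, tape, brush, wedge and lower half are where they were. I'll back away gently along world +x.

```bash
python3 -m creep '{"fingers":[0,0,0,0,0,0],"offset":[[0,0.01,0],[0,0.02,0],[0,0.03,0],[0,0.04,0],[0,0.05,0],[0,0.05,0]],"delta_rot":[[0,0,0],[0,0,0],[0,0,0],[0,0,0],[0,0,0],[0,0,0]]}'; python3 go.py 430 232 220 1.575
```

```text
time: 12.5
position: [274.0, 258.6, 212.0]
tool_rot: [2.102, 2.334, 0.006]
force: [6.1, 4.7, -2.7]
gripper_width: 0.36
finger_force: 28.7
off m [-0.0427  0.1525 -0.0076] rot [ 0.003  -0.0028  0.1001] pos [273.9501 258.572  212.0492] t 12.5 w 0.35956513634299714 ff 28.730422375710987 F [ 6.0917  4.7031 -2.7365]
```

```bash
python3 -m creep '{"fingers":[0,0,0,0,0,0,0,0,0,0],"offset":[[0,0.02,0],[0,0.04,0],[-0.005,0.06,0],[-0.01,0.08,0],[-0.015,0.1,0],[-0.02,0.12,0],[-0.025,0.14,0],[-0.03,0.15,0],[-0.03,0.15,0],[-0.03,0.15,0]],"delta_rot":[[0,0,0],[0,0,0],[0,0,0],[0,0,0],[0,0,0],[0,0,0],[0,0,0],[0,0,0],[0,0,0],[0,0,0]]}'; python3 go.py 430 232 220 1.575
python3 - <<'E'
from fit import *
im=vision.snapshot('scene'); cv2.imwrite('pics/s5.png',cv2.resize(im[130:370,150:430],None,fx=2.5,fy=2.5))
E
```

```text
time: 13.5
position: [423.4, 243.4, 211.1]
tool_rot: [-2.102, -2.334, 0.001]
force: [-0.6, 0.4, -3.6]
gripper_width: 0.299
finger_force: 29.7
off m [-0.012   0.0054 -0.0089] rot [-0.0013  0.0001  0.1002] pos [423.4065 243.3759 211.1076] t 13.5 w 0.2989737264514266 ff 29.691557586193085 F [-0.5824  0.3583 -3.5979]
```

View pics/s5.png

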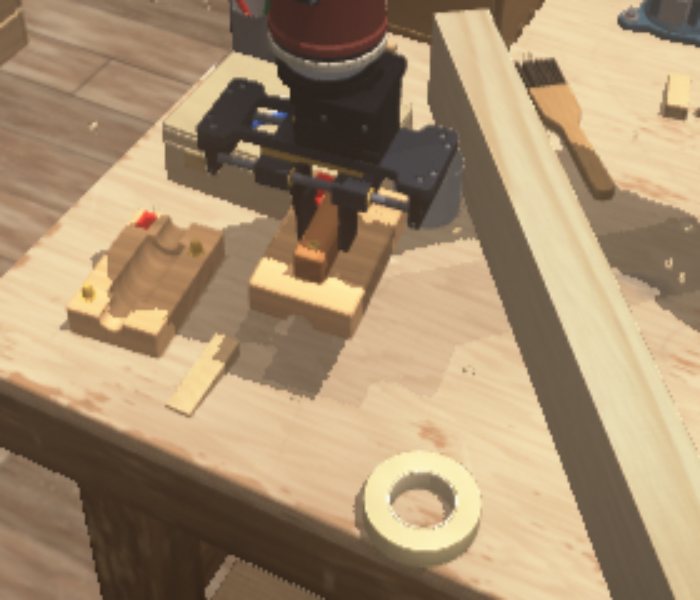

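The batten has realigned in the grip: the opening is back to 26 mm and the weight reads 3.6 N. Its seat in the hand may have shifted, so I'll set it on the bench to level it and re-seat the grasp.

```bash
python3 -m creep '{"fingers":[0,0,0,0,0,0,0,0],"offset":[[-0.008,-0.006,0.02],[-0.008,-0.006,0.045],[-0.008,-0.006,0.07],[-0.008,-0.006,0.085],[-0.008,-0.006,0.093],[-0.008,-0.006,0.098],[-0.008,-0.006,0.101],[-0.008,-0.006,0.101]],"delta_rot":[[0,0,0],[0,0,0],[0,0,0],[0,0,0],[0,0,0],[0,0,0],[0,0,0],[0,0,0]]}'; python3 go.py 430 232 220 1.575
```

```text
time: 14.35
position: [419.8, 234.3, 112.3]
tool_rot: [2.102, 2.332, -0.002]
force: [-6.4, -7.8, 17.3]
gripper_width: 0.295
finger_force: 30.0
off m [-0.0037  0.01   -0.1077] rot [0.0008 0.0025 0.0996] pos [419.7764 234.335  112.255 ] t 14.35 w 0.29501428944168123 ff 30.007372512482107 F [-6.3889 -7.7851 17.3324]
```

```bash
python3 -m creep '{"fingers":[0.6,0.6,0.6,0.6,0.6,0.6],"offset":[[0,0,0],[0,0,0],[0,0,-0.02],[0,0,-0.06],[0,0,-0.1],[0,0,-0.1]],"delta_rot":[[0,0,0],[0,0,0],[0,0,0],[0,0,0],[0,0,0],[0,0,0]]}'; cat > m.py <<'E'
from fit import *
import sys
np.set_printoptions(precision=3,suppress=True)
p0=eval(sys.argv[1])
vision.snapshot('scene')
m,cf=mask('upper_half','scene'); print(round(cf,2),m.sum(),*fit(UP,{'scene':m},p0))
ml,cf=mask('lower_half','scene'); print('low',round(cf,2),ml.sum(),*fit(LOW,{'scene':ml},[601.,255,.11]))
for q in('grip_batten','upper_face'): print(q,[(round(r['conf'],2),r['location'],atz('scene',r['location'],49 if q[0]=='g' else 0)) for r in vision.pinpoint(q,'scene')][:1])
r=[(r['conf'],r['location']) for r in vision.pinpoint('grip_batten','top')]; print(r)
np.savez('m.npz',m=m,ml=ml)
E
python3 m.py '[415.,235,.1]'; python3 go.py 415 235 170 1.675
```

```text
time: 14.95
position: [421.4, 236.8, 215.7]
tool_rot: [2.1, 2.332, 0.012]
force: [0.7, -0.9, -0.8]
gripper_width: 0.592
finger_force: 0.0
0.59 2466 [419.655 223.44    0.112] 0.04325488606468124
low 0.7 2375 [601.523 253.756   0.123] 0.032144979203802736
grip_batten [(0.58, [285.4, 248.9], array([421.096, 220.237,  49.   ]))]
upper_face [(0.75, [289.3, 266.0], array([410.019, 221.494,  -0.   ]))]
[(0.6, [234.4, 291.7])]
off m [ 0.001  -0.0037  0.0395] rot [-0.0016  0.0001  0.    ] pos [418.8015 234.4425 209.5092] t 15.25 w 0.6028290718968693 ff 0.0 F [-0.3557  0.265  -1.1119]
```

```bash
python3 go.py 420 225 107 1.675; python3 -m creep '{"fingers":[0.6,0.6,0.6,0.6,0.6,0.6,0,0,0,0],"offset":[[-0.0095,0,0.02],[-0.0095,0,0.045],[-0.0095,0,0.07],[-0.0095,0,0.09],[-0.0095,0,0.102],[-0.0095,0,0.102],[-0.0095,0,0.102],[-0.0095,0,0.102],[-0.0095,0,0.102],[-0.0095,0,0.102]],"delta_rot":[[0,0,0],[0,0,0],[0,0,0],[0,0,0],[0,0,0],[0,0,0],[0,0,0],[0,0,0],[0,0,0],[0,0,0]]}'; python3 go.py 420 225 107 1.675
```

```text
off m [-0.0095  0.0004  0.1025] rot [-0.0016  0.0001  0.    ] pos [418.8015 234.4425 209.5092] t 15.25 w 0.6028290718968693 ff 0.0 F [-0.3557  0.265  -1.1119]
time: 16.25
position: [420.7, 225.3, 109.0]
tool_rot: [2.103, 2.333, 0.001]
force: [1.3, 0.0, 1.0]
gripper_width: 0.325
finger_force: 0.0
off m [-0.0002 -0.0007  0.002 ] rot [ 0.0012 -0.     -0.0005] pos [420.6585 225.2743 109.0287] t 16.25 w 0.3245383596835245 ff 0.0 F [1.3016 0.0437 1.0102]
```

```bash
python3 -m creep '{"fingers":[0,0,0,0,0,0,0],"offset":[[0,0,0.0015],[0,0,0.0015],[0,0,0.0015],[0,0,0.0],[0,0,-0.025],[0,0,-0.06],[0,0,-0.095]],"delta_rot":[[0,0,0],[0,0,0],[0,0,0],[0,0,0],[0,0,0],[0,0,0],[0,0,0]]}'; python3 go.py 601.7 255.5 200 1.680
```

```text
time: 16.95
position: [419.5, 224.9, 204.0]
tool_rot: [-2.102, -2.333, 0.002]
force: [1.3, -0.9, -3.9]
gripper_width: 0.298
finger_force: 30.0
off m [0.0114 0.1844 0.0036] rot [-0.0018  0.     -0.0049] pos [419.5376 224.9453 203.9513] t 16.95 w 0.2976685966942878 ff 29.997869110666215 F [ 1.2923 -0.8906 -3.9378]
```

Lifted, and tool +y is now confirmed as world +x. Move over the lower half.

```bash
python3 -m creep '{"fingers":[0,0,0,0,0,0,0,0],"offset":[[0.002,0.03,0],[0.004,0.06,0],[0.006,0.1,0],[0.008,0.14,0],[0.01,0.17,0],[0.0114,0.1844,0],[0.0114,0.1844,0],[0.0114,0.1844,0]],"delta_rot":[[0,0,-0.005],[0,0,-0.005],[0,0,-0.005],[0,0,-0.005],[0,0,-0.005],[0,0,-0.005],[0,0,-0.005],[0,0,-0.005]]}'
python3 - <<'E'
from fit import *
np.set_printoptions(precision=3,suppress=True)
im=vision.snapshot('scene'); cv2.imwrite('pics/s6.png',cv2.resize(im[130:330,130:330],None,fx=3,fy=3,interpolation=cv2.INTER_CUBIC))
print(vision.pinpoint('upper_face','scene')[:1],[ (r['conf'],r['location']) for r in vision.pinpoint('dowel_tip_a','scene')])
m,cf=mask('upper_half','scene'); s=readout.sense(); zb=s['position'][2]-107
# visible block only (batten hidden by the fingers): fit with fixed height
f=[h+[0,0,zb] for h in UP]
print(cf,m.sum(),zb,*fit(f,{'scene':m},[601.,255,.11]))
E
python3 go.py 601.7 255.5 160 1.680
```

```text
time: 17.75
position: [601.7, 255.7, 202.7]
tool_rot: [-2.096, -2.339, 0.002]
force: [-0.2, 0.4, -3.7]
gripper_width: 0.294
finger_force: 30.0
[{'location': [207.6, 217.3], 'conf': 0.94}] [(0.67, [228.2, 225.0]), (0.65, [187.0, 240.3])]
0.62 2165 96.66969290607247 [597.825 258.16    0.111] 0.24780837542773343
off m [-0.0001 -0.0001  0.0437] rot [0.0001 0.0005 0.0003] pos [601.7691 255.6137 203.6697] t 17.95 w 0.29630609351112636 ff 29.997587059624493 F [ 0.4483  0.016  -3.1357]
```

View pics/s6.png

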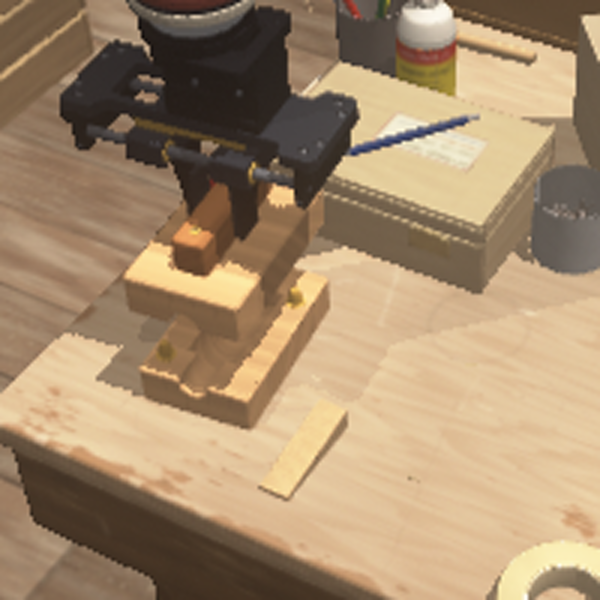

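The upper half hangs level over the lower half at crop (220,260), with the dowels visible at (165,348) and (295,296) and the wedge clear. I'll lower it to just above the dowels and check there.

```bash
python3 -m creep '{"fingers":[0,0,0,0,0],"offset":[[0,0,0.02],[0,0,0.035],[0,0,0.044],[0,0,0.044],[0,0,0.044]],"delta_rot":[[0,0,0],[0,0,0],[0,0,0],[0,0,0],[0,0,0]]}'
python3 - <<'E'
from fit import *
np.set_printoptions(precision=3,suppress=True)
im=vision.snapshot('scene')
m,cf=mask('upper_half','scene'); ml,cl=mask('lower_half','scene'); s=readout.sense(); zb=s['position'][2]-107
dark=cv2.dilate((im.max(2)<75).astype(np.uint8),np.ones((3,3)))
f=[h+[0,0,zb] for h in UP]
print(cf,zb,s['force'],*fit(f,{'scene':m},[601.,255,.11],{'scene':dark}))
print(cl,*fit(LOW,{'scene':ml},[601.,255,.11],{'scene':cv2.dilate((m|(dark>0)).astype(np.uint8),np.ones((3,3)))}))
v=im.copy()
for p,H,z,col in(((601.7,255.5,.109),UP[0],zb,(0,255,0)),((601.5,256,.108),LOW[0],0,(255,0,0))):
    q=proj('scene',place(p,H+[0,0,z])); 
    for i in range(8):
        for j in range(i):
            if (np.abs(H[i]-H[j])>0).sum()==1: cv2.line(v,*[tuple(int(a*16) for a in q[k]) for k in(i,j)],col,1,cv2.LINE_AA,4)
w=np.hstack([a[190:280,160:260] for a in(im,v)])
cv2.imwrite('pics/s7.png',cv2.resize(w,None,fx=4,fy=4,interpolation=cv2.INTER_CUBIC))
E
python3 go.py 601.7 255.5 142 1.680
```

```text
time: 18.45
position: [602.5, 255.8, 159.7]
tool_rot: [-2.097, -2.339, -0.0]
force: [0.7, 0.5, -3.2]
gripper_width: 0.297
finger_force: 30.0
0.93 53.27006229094124 [-0.726 -1.108 -3.519] [600.125 255.005   0.12 ] 0.04981684981684982
0.63 [601.816 253.763   0.104] 0.03443454521978124
off m [-0.0004 -0.0012  0.0183] rot [ 0.0011 -0.0004 -0.0002] pos [602.8182 255.9688 160.2701] t 18.6 w 0.29413892136399916 ff 29.997707745060325 F [-0.7259 -1.1085 -3.519 ]
```

View pics/s7.png

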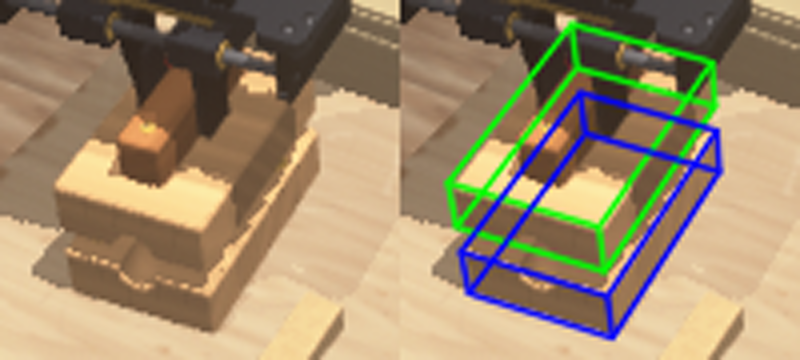

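The overlay shows the upper block sitting over the lower one within about 1–2 mm in plan, inside the capture range of the taper and chamfer. I'll shift about 1 mm and lower slowly, watching the force.

```bash
python3 -m creep '{"fingers":[0,0,0,0,0,0,0],"offset":[[-0.001,0,0.003],[-0.001,0,0.006],[-0.001,0,0.009],[-0.001,0,0.011],[-0.001,0,0.013],[-0.001,0,0.013],[-0.001,0,0.013]],"delta_rot":[[0,0,0],[0,0,0],[0,0,0],[0,0,0],[0,0,0],[0,0,0],[0,0,0]]}'; python3 go.py 602 255 142 1.680; python3 -c "
from h import *; s=readout.sense(); print(s['moment'])"
```

```text
time: 19.3
position: [602.3, 254.9, 146.2]
tool_rot: [-2.096, -2.339, 0.0]
force: [-0.5, 2.6, -4.4]
gripper_width: 0.295
finger_force: 30.0
off m [ 0.0001 -0.0003  0.0042] rot [-0.0006 -0.0003  0.0001] pos [602.3125 254.9252 146.1679] t 19.3 w 0.2946742631020988 ff 29.997570756822824 F [-0.5287  2.5546 -4.3963]
[ 0.53954423  0.18500746 -0.03178287]
```

The underside is about 39 mm up, below the 47 mm dowel tips, with almost no force, so both dowels are in. Now close and press.

```bash
python3 -m creep '{"fingers":[0,0,0,0,0,0],"offset":[[0,0,0.002],[0,0,0.004],[0,0,0.006],[0,0,0.007],[0,0,0.008],[0,0,0.008]],"delta_rot":[[0,0,0],[0,0,0],[0,0,0],[0,0,0],[0,0,0],[0,0,0]]}'; python3 go.py 602 255 142 1.680
```

```text
time: 19.9
position: [602.5, 255.4, 142.8]
tool_rot: [2.096, 2.338, 0.001]
force: [-15.5, -6.9, 33.0]
gripper_width: 0.296
finger_force: 30.0
off m [-0.0003 -0.0005  0.0008] rot [ 0.0016  0.0011 -0.0001] pos [602.493  255.3594 142.7799] t 19.9 w 0.2956506646940938 ff 30.012168679386377 F [-15.4596  -6.9339  32.9683]
```

```bash
python3 -m creep '{"fingers":[0,0,0,0],"offset":[[-0.0005,-0.001,0],[-0.001,-0.002,0],[-0.001,-0.002,0],[-0.001,-0.002,0]],"delta_rot":[[0,0,0],[0,0,0],[0,0,0],[0,0,0]]}'; python3 go.py 602 255 142 1.680; python3 - <<'E'
from fit import *
np.set_printoptions(precision=3,suppress=True)
im=vision.snapshot('scene')
F=[]
for k in range(4): vision.snapshot('scene'); s=readout.sense(); F.append(np.r_[s['position'],s['force']])
print(np.mean(F,0))
m,cf=mask('upper_half','scene'); ml,cl=mask('lower_half','scene')
dark=cv2.dilate((im.max(2)<75).astype(np.uint8),np.ones((3,3)))
f=[h+[0,0,34] for h in UP]
print(cf,*fit(f,{'scene':m},[601.,255,.11],{'scene':dark}),*fit(UP,{'scene':m},[601.,255,.11,34],{'scene':dark}))
cv2.imwrite('pics/s8.png',cv2.resize(im[180:280,150:270],None,fx=5,fy=5,interpolation=cv2.INTER_CUBIC))
E
```

```text
time: 20.3
position: [602.2, 255.1, 142.7]
tool_rot: [2.095, 2.337, 0.008]
force: [-5.8, -0.3, 24.0]
gripper_width: 0.296
finger_force: 30.1
off m [-0.0001 -0.0002  0.0007] rot [ 0.0056 -0.0017 -0.    ] pos [602.2237 255.1375 142.7019] t 20.3 w 0.2964929177068372 ff 30.05218890903052 F [-5.7869 -0.2719 24.0461]
[602.237 255.136 142.733  -5.13   -0.171  24.071]
0.78 [601.849 252.71    0.137] 0.06293063461943917 [601.452 253.382   0.141  34.673] 0.0640965633565254
```

View pics/s8.png

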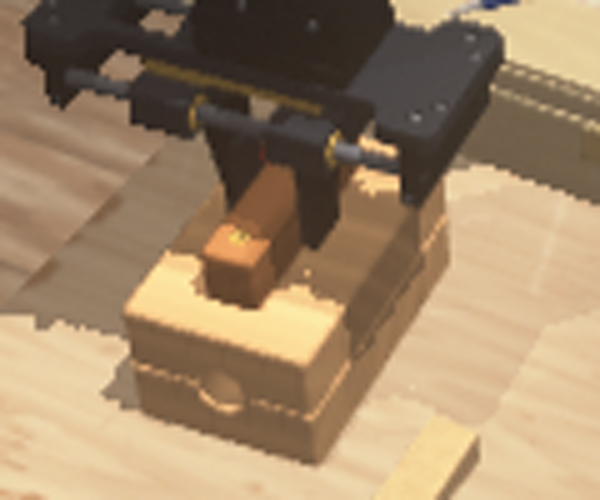

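The box looks closed, with one thin joint line from crop (135,360) to (310,412) and a round groove end at (222,390). A small wiggle under load will show whether it's fully seated.

```bash
python3 -m creep '{"fingers":[0,0,0,0,0,0,0,0,0,0],"offset":[[0.0015,0,0.001],[0.0015,0.0015,0.001],[-0.0015,0.0015,0.001],[-0.0015,-0.0015,0.001],[0.0015,-0.0015,0.001],[0,0,0.001],[0,0,0.001],[0,0,0.001],[0,0,0.001],[0,0,0.001]],"delta_rot":[[0,0,0],[0,0,0.01],[0,0,0.01],[0,0,-0.01],[0,0,-0.01],[0,0,0],[0,0,0],[0,0,0],[0,0,0],[0,0,0]]}'; python3 go.py 602 255 142 1.680; python3 - <<'E'
from fit import *
np.set_printoptions(precision=3,suppress=True)
F=[];im=vision.snapshot('scene')
for k in range(4): vision.snapshot('scene'); s=readout.sense(); F.append(np.r_[s['position'],s['force'],s['moment']])
print(np.mean(F,0))
m,cf=mask('upper_half','scene'); ml,cl=mask('lower_half','scene')
dark=cv2.dilate((im.max(2)<75).astype(np.uint8),np.ones((3,3)))
H=[h+[0,0,34] for h in UP]+[LOW[0]]
print(cf,cl,*fit(H,{'scene':m|ml},[601.,255,.11],{'scene':dark}),*fit(UP,{'scene':m},[601.,255,.11,34],{'scene':dark}))
print(*fit(LOW[:1],{'scene':ml},[601.,255,.11],{'scene':cv2.dilate((m|(dark>0)).astype(np.uint8),np.ones((3,3)))}))
E
```

```text
time: 21.65
position: [602.1, 255.1, 142.5]
tool_rot: [2.094, 2.337, 0.008]
force: [-8.9, -3.0, 31.1]
gripper_width: 0.296
finger_force: 30.0
off m [-0.0001 -0.0001  0.0005] rot [ 0.0057 -0.001   0.0003] pos [602.1154 255.0954 142.5149] t 21.65 w 0.2959002012052813 ff 30.02931285649538 F [-8.9168 -2.9988 31.075 ]
[602.135 255.066 142.517  -8.538  -2.469  30.746  -0.633   2.087   0.258]
0.77 0.63 [601.452 253.397   0.116] 0.029577536787526927 [601.977 252.162   0.105  32.404] 0.04511561596750254
[601.466 253.693   0.112] 0.040608443934676934
```

The height moved only 0.2 mm for 7 N more, so the contact is solid. To measure the gap directly, I'll open, touch the block's back with the fingertips (seated means TCP z ≈ 138), then grip again and press from there.

```bash
python3 -m creep '{"fingers":[0,0.45,0.45,0.45,0.45,0.45,0.45,0.45,0.45,0.45],"offset":[[0,0,-0.003],[0,0,-0.003],[0,0,-0.003],[0,0,-0.001],[0,0,0.001],[0,0,0.0025],[0,0,0.004],[0,0,0.005],[0,0,0.006],[0,0,0.006]],"delta_rot":[[0,0,0],[0,0,0],[0,0,0],[0,0,0],[0,0,0],[0,0,0],[0,0,0],[0,0,0],[0,0,0],[0,0,0]]}'; python3 go.py 602 255 138 1.680
```

```text
time: 23.0
position: [601.6, 253.3, 137.9]
tool_rot: [2.095, 2.335, 0.001]
force: [-18.3, -14.7, 57.6]
gripper_width: 0.447
finger_force: 29.1
off m [ 0.0017  0.0006 -0.0001] rot [ 0.0034  0.0031 -0.0011] pos [601.6264 253.2637 137.9229] t 23.0 w 0.4466674325509245 ff 29.086921513080597 F [-18.3241 -14.7487  57.6284]
```

The tips touch the back at 137.9 − 70 = 67.9 mm, against 68 mm expected, so the joint is closed. I'll ease the push, grip the batten and hold.

```bash
python3 -m creep '{"fingers":[0.45,0.45,0,0,0,0,0,0,0,0],"offset":[[0,0,-0.004],[0.001,0,-0.006],[0.001,0,-0.006],[0.001,0,-0.006],[0.001,0,-0.006],[0.001,0,-0.006],[0.001,0,-0.004],[0.001,0,-0.002],[0.001,0,-0.002],[0.001,0,-0.002]],"delta_rot":[[0,0,0],[0,0,0],[0,0,0],[0,0,0],[0,0,0],[0,0,0],[0,0,0],[0,0,0],[0,0,0],[0,0,0]]}'; python3 - <<'E'
from fit import *
np.set_printoptions(precision=3,suppress=True)
im=vision.snapshot('scene'); s=readout.sense(); print(s['time'],s['position'],s['force'],s['gripper_width'],s['finger_force'])
m,cf=mask('upper_half','scene'); ml,cl=mask('lower_half','scene')
dark=cv2.dilate((im.max(2)<75).astype(np.uint8),np.ones((3,3)))
H=[h+[0,0,34] for h in UP]+[LOW[0]]
print(*fit(H,{'scene':m|ml},[601.,255,.11],{'scene':dark}),*fit(UP,{'scene':m},[601.,255,.11,34],{'scene':dark}))
for q in('wedge_mid','nail_tin','masking_tape'): print(q,[(r['conf'],r['location']) for r in vision.pinpoint(q,'scene')][:1])
cv2.imwrite('pics/s9.png',cv2.resize(im[150:370,130:410],None,fx=2.8,fy=2.7,interpolation=cv2.INTER_CUBIC))
s=readout.sense(); print(s['time'],s['position'],s['force'])
E
```

```text
time: 24.0
position: [601.5, 254.9, 138.1]
tool_rot: [2.096, 2.336, 0.002]
force: [-12.3, -9.6, 43.5]
gripper_width: 0.297
finger_force: 34.9
24.05 [601.461 254.871 138.141] [-12.183 -10.514  44.129] 0.2940295241641496 34.90624488797039
[601.892 252.917   0.158] 0.0635888391012807 [599.621 253.001   0.14   35.841] 0.06668380077317655
wedge_mid []
nail_tin [(0.98, [321.7, 210.9])]
masking_tape [(0.68, [314.3, 337.2])]
24.3 [601.491 254.864 138.142] [-12.059  -9.626  43.036]
```

View pics/s9.png

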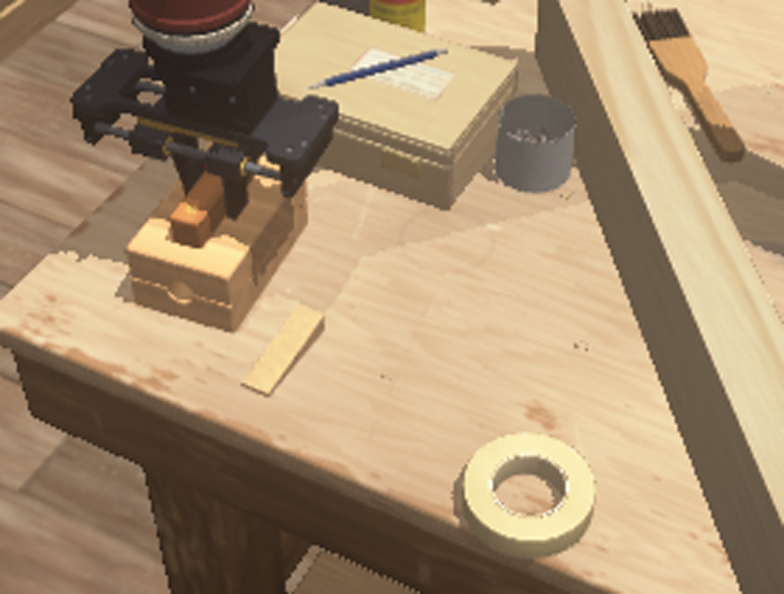

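The box is closed at crop (190,270), pressed with a steady 43 N or so. The wedge lies clear at (285,350), and the tin, tape and brush are in place. Handing in.

```bash
python3 -c "
from workcell import env; print(env.close_job())"
```

```text
the job is handed in; nothing more can be done
None
```

The job is handed in at about 24 s: the box is closed and pressed at about 43 N, the wedge lies clear on the bench, and the tin, tape and brush are in place; one wrong-way move on the way pushed the upper half against the beam (about 60 N at the wrist), and whether that broke the 40 N limit is not known, as no verdict came back.

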